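# Roll the grip tube into the V-block and butt it to the stop

### The arm

A 6-joint arm with a two-finger parallel gripper is mounted at the origin on the work surface. World frame = base frame: x ahead of the robot, y to its left, z up, the work surface at z = 0. Lengths are in mm, angles in rad, forces in N, time in s.
With the tool pointing down it reaches from about 275 to 1000 mm from the base axis. Payload 8.4 kg.
Tool frame: the origin (TCP) lies between the finger pads; the fingertips stand 17 mm ahead of it and the grasp point (between the pads) lies 2 mm behind it (r.tcp_to_tips is the distance from the TCP to the fingertips, in mm); z points along the fingers, y is the line along which they close (so a half turn about z gives the same grasp; the last joint's range is limited). The gripper opens to 85 mm and grips with 20 to 120 N. Pads are 22 mm wide; open, the fingers measure 114 mm over their backs; the gripper's body (76 mm by 85 mm) begins 54 mm behind the grasp point. The pads swing forward as they close: fully open they stand 13 mm farther back than shut.
Start: joints at [-1.155, 0.353, 1.633, -0, 1.155, -0.002], TCP at [253.593, -571.243, 248.281] pointing down, gripper open.
Joint ranges: [-2.63, 2.63], [-0.92, 2.1], [0.06, 2.66], [-1.3, 4.44], [0, 2.69], [-3.02, 3.02]. Speed limits (rad/s): [2.22, 2.22, 2.79, 3.14, 3.14, 3.14].

### API

Orientations are given as [roll, pitch, yaw] about the fixed x, y, z axes, in that order (R = Rz(yaw) Ry(pitch) Rx(roll)).
In Python, from rig import r gives the robot as it stands. The module is installed in compiled form; this text tells all that it offers.
- The arm moves only by the tool apply_moves, never from a script. Its argument "series" is text: rows parted by semicolons, each of 7 numbers parted by spaces: the shift along the tool's x, y, z in cm, then the turn, a rotation vector about the tool's x, y, z in rad, then the gripper's target within -1 to 1 (shut at 1, half-way at 0, fully open at -1). In form: tx ty tz rx ry rz fingers; .... A call has exactly 10 rows; each row shifts and turns the commanded pose from where the row before left it, along the tool's axes as they then stand; what a row does not reach is not made up. A row lasts 1/12 s, in which the tool goes at most 41.7 mm and 7.16 degrees, less where a joint would pass 70% of its speed; a pose out of reach is approached as far as the arm can. A call with a gripper value outside its range is refused whole. The fingers move at their own pace and stop on an object; "squeeze" is the grip in N (left out, the last holds). Time passes only in rows, so rows that do not move let the fingers close, or fill a call up. It gives the time, the measured TCP pose, the force and the opening at its end, in the units of the state.
- r.sense(): the state, without advancing time (a new reading comes with each control period).
- r.grab_frame(name): name is "scene" or "top" or "wrist"; returns the picture (480x640x3 uint8, blue, green, red); there is no depth.
- r.camera_info(name): a dict with "K" (3x3 intrinsics, pixels), "extrinsics" (4x4, takes a point from camera to world coordinates). Camera axes: x right, y down, z forward; pixel columns grow to the right and rows downward; lengths in mm; the calibration is good to about 2 mm. A picture is of the moment at which its call begins: read the wrist's pose just before it. camera_info takes no time and is no camera call; for the wrist camera it gives the pose at the moment of the call.
- r.sign_off(): hands the job in, once; it reports no verdict.
The state is a dict: "clock": time; "qpos": joint angles; "qvel": joint speeds; "joint_efforts": joint torques, N m; "eef_pos": TCP position; "tcp_rot": TCP orientation; "contact_force": force on the tool from outside, world axes, zero at the start; "wrist_torque": the same for the moment, N m; "opening": opening from 0.0 (shut) to 1.0 (fully open).
Only numpy, scipy, OpenCV 4.12 (cv2) and the standard library are available. Lean on these libraries where they do the work, as an engineer would, in place of code of your own. Each camera call takes 0.05 s, during which the arm holds its last target. There are 200 camera calls.

### The job

Without gripping or lifting it, push the round steel tube by its side so that it rolls across the bench, up the low ramp and down into the groove of the wooden V-block, and push it lengthwise along the groove until its end meets the steel end stop. Leave it lying still in the groove against the stop, and leave the dumbbell, bottle, collar and tin where they are.

Things in the scene. Friction and masses are not known exactly. Their poses are not given: they have to be found in the camera images.
- tube: Round polished steel grip tube, flat ends with dark bores, 40 mm diameter, 200 mm long, 0.4 to 0.7 kg, rolls freely, slippery (friction about 0.3). It starts on the bench on the robot's side of the V-block, up to 15 degrees off parallel to the groove. Origin at its centre on its axis, 20 mm above the bench at the start; x along the tube to the end that must meet the stop; y, z turn as it rolls.
- tube_lead_end (a point): Centre of the tube's end face that must meet the stop, 100 mm from its centre along its +x.
- tube_tail_end (a point): Centre of the tube's other end face, 100 mm from its centre along its -x: push here to slide the tube along the groove.
- vblock: Pale wooden V-block fixed to the bench, 300 mm long along its y (-150 to +150 mm); x points away from the robot. Origin on the bench, under the middle of the groove's bottom line. In x: ramp from the bench at -65 mm up to the crest, down into the groove, then the far face rises at 50 degrees from x = 0 to 35 mm high at +29 mm, flat on to +49 mm. The groove's -y end is open, +y end has the stop.
- crest (a point): Middle of the crest line between ramp and groove: x = -19 mm in the V-block's frame, 11 mm high. From here the groove's near face falls at 30 degrees to the bench at x = 0. A tube let go before the crest rolls back down the ramp (13 degrees); past it, it falls into the groove by itself.
- seat (a point): Middle of the line on which the axis of the seated tube lies, along the V-block's y: x = -4.5 mm in its frame, 26 mm high (the tube's axis is 31 mm high as it passes the crest).
- stop_face (a point): Point on the inner face of the steel end stop (plate 50 mm high, 85 mm wide, 12 mm thick) where the seated tube's axis meets it: x = -4.5 mm, y = +140 mm, 26 mm high in the V-block's frame. Axes as the V-block's.
- dumbbell: Bystander: short black hex dumbbell, 175 mm long along its x, heads 60 mm high, beyond the V-block. Origin under its middle.
- bottle: Bystander: grey drinking bottle, 68 mm diameter, 190 mm tall, standing on the stop's side of the tube, on the robot's side of the V-block. Origin at the centre of its underside.
- collar: Bystander: dark steel bar collar lying flat, 72 mm outer and 50 mm inner diameter, 30 mm high, beyond the end stop. Origin at the centre of its underside.
- tin: Bystander: low round metal tin, 60 mm diameter, 55 mm high, near the open end of the V-block. Origin at the centre of its underside.
There are look-alikes about, which are no part of the job. There is more than one size of the tube; the job needs the largest.

How it is judged:
By the outcome, as a careful person would: the job done as asked, in the order asked, and still so for the second after the job is handed in, with the robot touching nothing.
It also fails if it takes over 48 s, if anything falls off the work surface, if the arm or the gripper's body presses on something with over 40 N, if the wrist force passes 120 N, or if a joint passes its speed limit or range.

## Working session

There is one attempt and no reset: what is moved stays moved. The work goes in short steps, Python scripts to look and compute and a tool call to move; the robot and the scene stay as the last step left them, time stands still between calls to the robot, and variables do not carry over. Pictures are saved under pics/ and viewed, on a budget of 10 in all, crops included, one or two more only if the job needs it, and the job is handed in when it is done.

Besides the shell and the picture viewer there is one more tool, called after ">>>" by a JSON object that holds its "method" and its "body", one argument or row to a line. apply_moves: Moves the arm, as the interface text tells. Its arguments: {"type":"object","properties":{"series":{"type":"string"},"squeeze":{"type":"number"}},"required":["series"]}

```bash
mkdir -p pics; python3 - <<'E'
from rig import r
import cv2,numpy as np
for n in("top","scene"):
    im=r.grab_frame(n);cv2.imwrite(f"pics/{n}0.png",im)
    i=r.camera_info(n);print(n,np.round(i["K"],1).tolist(),np.round(i["extrinsics"],3).tolist())
print(r.sense())
E
```

```text
top [[462.5, 0.0, 312.6], [0.0, 462.5, 239.4], [0.0, 0.0, 1.0]] [[-0.025, -0.986, 0.166, 408.528], [-1.0, 0.025, -0.0, 32.489], [-0.004, -0.166, -0.986, 856.101], [0.0, 0.0, 0.0, 1.0]]
scene [[456.7, 0.0, 314.1], [0.0, 456.7, 238.9], [0.0, 0.0, 1.0]] [[-0.315, 0.579, -0.752, 1195.06], [0.949, 0.195, -0.247, 229.33], [0.004, -0.791, -0.611, 591.979], [0.0, 0.0, 0.0, 1.0]]
{'clock': 0.1, 'qpos': array([-1.15542857e+00,  3.53568676e-01,  1.63402965e+00,  2.21576197e-06,
        1.15523675e+00, -2.38722269e-03]), 'qvel': array([ 9.48269999e-05, -5.12062746e-04, -1.40882859e-03,  4.38479633e-04,
        8.37952533e-04,  1.71246352e-03]), 'joint_efforts': array([-7.67926231e-04, -6.06357193e+01, -3.42819786e+01, -3.58439968e-05,
        3.85725492e-03,  2.94187680e-05]), 'eef_pos': array([ 253.41481564, -570.88150898,  247.65601985]), 'tcp_rot': array([-3.14035024e+00, -4.99200500e-06,  4.17754077e-01]), 'contact_force': array([-0.46249952, -0.12587232, -0.62274954]), 'wrist_torque': array([-0.03926296,  0.03165445,  0.05512513]), 'opening': 1.0017056140442058}
```

View pics/top0.png

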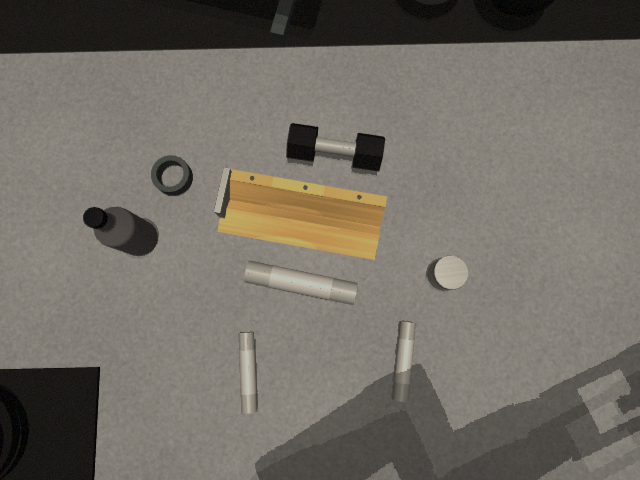

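View pics/scene0.png

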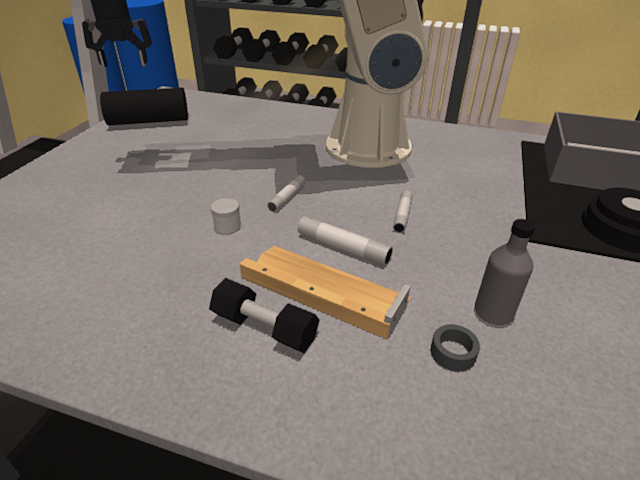

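The top view shows the V-block at (303,215) with its stop at (222,192). There are three tube candidates: a large one at (300,283) and two smaller ones at (248,372) and (404,361). The bottle is at (125,232), the tin at (451,273), the collar at (171,175) and the dumbbell at (335,147). The large tube fits the description, and I'll check its length by measuring.

```bash
cat > h.py <<'E'
import cv2,numpy as np
from rig import r
def ray(n,uv,z,info=None):
    i=info or r.camera_info(n);K=np.array(i["K"]);E=np.array(i["extrinsics"])
    d=E[:3,:3]@np.linalg.solve(K,np.array([uv[0],uv[1],1.]));o=E[:3,3]
    return o+d*(z-o[2])/d[2]
E
python3 - <<'E'
from h import *
im=cv2.imread("pics/top0.png");hsv=cv2.cvtColor(im,cv2.COLOR_BGR2HSV)
m=cv2.inRange(hsv,(10,90,90),(35,255,255));m=cv2.morphologyEx(m,cv2.MORPH_OPEN,np.ones((3,3)))
c=max(cv2.findContours(m,0,1)[0],key=cv2.contourArea)
a=cv2.approxPolyDP(c,6,True)[:,0];print("wood",a.tolist())
for p in a: print(p,ray("top",p,0).round(1),ray("top",p,35).round(1))
# tubes: bright, low-sat
m=cv2.inRange(cv2.GaussianBlur(im,(5,5),0),(128,132,135),(255,255,255));m[:130]=0
m=cv2.morphologyEx(m,cv2.MORPH_OPEN,np.ones((3,3)))
for c in cv2.findContours(m,0,1)[0]:
    if cv2.contourArea(c)>300: print(cv2.minAreaRect(c),ray("top",cv2.minAreaRect(c)[0],20).round(1))
for t,p,z in[("tubeL",(250,272),20),("tubeR",(351,292),20),("sm1a",(247,333),15),("sm1b",(249,412),15),("sm2a",(406,322),15),("sm2b",(401,401),15),("stopfar",(228,169),50),("stopnear",(218,213),50),("bottle",(140,238),0),("tin",(451,273),55),("collar",(171,175),30)]: print(t,ray("top",p,z).round(1))
crop=cv2.resize(im[160:310,200:400],None,fx=4,fy=4,interpolation=cv2.INTER_CUBIC);cv2.imwrite("pics/crop.png",crop)
E
```

```text
wood [[231, 170], [218, 231], [374, 259], [386, 196]]
[231 170] [692.1 186.    0. ] [680.5 179.7  35. ]
[218 231] [573.1 210.    0. ] [566.3 202.7  35. ]
[374 259] [512.5 -81.2   0. ] [508.3 -76.6  35. ]
[386 196] [ 632.7 -109.7    0. ] [ 623.6 -103.9   35. ]
((246.67359924316406, 373.4924621582031), (81.14073181152344, 11.901800155639648), 87.51044464111328) [314.3 153.4  20. ]
((406.0764465332031, 347.5058898925781), (12.041351318359375, 49.46924591064453), 4.398705005645752) [ 351.7 -127.7   20. ]
((300.2334289550781, 281.8912658691406), (114.54182434082031, 17.40788459777832), 11.888657569885254) [471.9  56.5  20. ]
((451.50006103515625, 271.5000305175781), (33.941123962402344, 32.526912689208984), 45.0) [ 483.8 -217.6   20. ]
tubeL [492.1 147.1  20. ]
tubeR [451.5 -34.4  20. ]
sm1a [383.6 153.4  15. ]
sm1b [249.  150.2  15. ]
sm2a [ 395.9 -131.1   15. ]
sm2b [ 260.9 -114.5   15. ]
stopfar [677.5 182.5  50. ]
stopnear [596.2 199.9  50. ]
bottle [563.4 356.6   0. ]
tin [ 478.1 -206.1   55. ]
collar [675.4 292.   30. ]
```

View pics/crop.png

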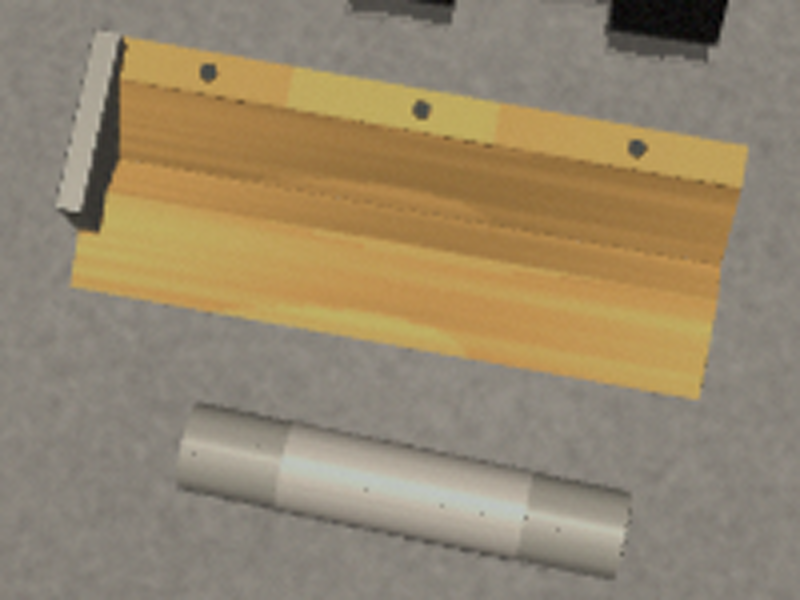

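The crop shows the large tube at top-view (300,283), measured at 200 mm long, so it is the right one. The two look-alikes are about 135 mm long. The block's axes agree from two corner pairs: origin ≈ (606, 53), yaw −11.6°. In the block frame the tube is centred at x ≈ −133, y ≈ −24, about 1.5° off parallel. I'll move in behind it with the fingers open and spread along the tube.

>>> {"method": "apply_moves", "body": {
  "series": "0 0 0 0 0 0.1035 -1;0 0 0 0 0 0.1035 -1;0 0 0 0 0 0.1035 -1;0 0 0 0 0 0.1035 -1;0 0 0 0 0 0.1035 -1;0 0 0 0 0 0.1035 -1;0.3 -3.8 0 0 0 0 -1;0.3 -3.8 0 0 0 0 -1;0.3 -3.8 0 0 0 0 -1;0.3 -3.8 0 0 0 0 -1"
}}

```text
clock: 0.93
eef_pos: [295.8, -423.0, 247.7]
tcp_rot: [-3.141, 0.001, -0.204]
contact_force: [0.9, 0.2, -1.0]
opening: 0.999
```

>>> {"method": "apply_moves", "body": {
  "series": "0.3 -3.8 0 0 0 0 -1;0.3 -3.8 0 0 0 0 -1;0.3 -3.8 0 0 0 0 -1;0.3 -3.8 0 0 0 0 -1;0.3 -3.8 0 0 0 0 -1;0.3 -3.8 0 0 0 0 -1;0.3 -3.8 0 0 0 0 -1;0.3 -3.8 0 0 0 0 -1;0 -3.8 0 0 0 0 -1;0 -3.8 0 0 0 0 -1"
}}

```text
clock: 1.77
eef_pos: [396.1, -55.6, 248.3]
tcp_rot: [-3.142, -0.0, -0.203]
contact_force: [0.9, -0.8, -0.4]
opening: 1.0
```

```bash
cat >> h.py <<'E'
O=np.array([606,52.7]);XH=np.array([.9796,-.201]);YH=np.array([.201,.9796])
def blk(p): d=np.array(p[:2])-O; return np.array([d@XH,d@YH,*p[2:]]).round(1)
def st():
    s=r.sense();print("t",round(s["clock"],2),"blk",blk(s["eef_pos"]),"rot",s["tcp_rot"].round(3),"F",s["contact_force"].round(1),"open",round(s["opening"],2))
E
python3 -c "
from h import *
st();print(r.tcp_to_tips,r.sense()['eef_pos'])"
```

```text
t 1.77 blk [-183.8 -148.3  248.3] rot [-3.142 -0.    -0.203] F [ 0.9 -0.8 -0.4] open 1.0
17.0 [396.11572069 -55.63766146 248.31140856]
```

>>> {"method": "apply_moves", "body": {
  "series": "0 -3.1 2.5 0 0 0 -1;0 -3.1 2.5 0 0 0 -1;0 -3.1 2.5 0 0 0 -1;0 -3.1 2.5 0 0 0 -1;0 0 3.5 0 0 0 -1;0 0 3.5 0 0 0 -1;0 0 2.8 0 0 0 -1;0 0 2 0 0 0 -1;0 0 1 0 0 0 -1;0 0 0 0 0 0 -1"
}}

```text
clock: 2.6
eef_pos: [419.8, 63.8, 18.5]
tcp_rot: [3.14, 0.004, -0.203]
contact_force: [1.3, -1.2, 0.7]
opening: 0.997
```

```bash
python3 -c "
from h import *
st()
a=r.grab_frame('wrist');b=r.grab_frame('scene')
cv2.imwrite('pics/p1.png',np.hstack([cv2.resize(a,(400,300)),cv2.resize(b[140:360,180:473],(400,300))]))"
```

```text
t 2.6 blk [-184.6  -26.5   18.5] rot [ 3.14   0.004 -0.203] F [ 1.3 -1.2  0.7] open 1.0
```

View pics/p1.png

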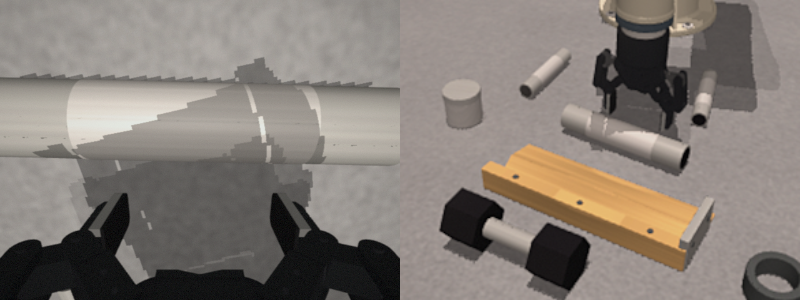

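The wrist view (left) shows the tube lying across in front of both open fingers. The scene view confirms the fingers are behind it and roughly central. I'll push slowly.

>>> {"method": "apply_moves", "body": {
  "series": "0.4 0 0 0 0 0 -1;0.4 0 0 0 0 0 -1;0.4 0 0 0 0 0 -1;0.4 0 0 0 0 0 -1;0.4 0 0 0 0 0 -1;0.4 0 0 0 0 0 -1;0.4 0 0 0 0 0 -1;0.4 0 0 0 0 0 -1;0.4 0 0 0 0 0 -1;0.4 0 0 0 0 0 -1"
}}

```text
clock: 3.53
eef_pos: [460.8, 55.8, 20.2]
tcp_rot: [3.142, 0.0, -0.203]
contact_force: [-0.3, 0.3, -0.0]
opening: 0.998
```

```bash
cat >> h.py <<'E'
def tube(name,z):
    im=r.grab_frame("top");cv2.imwrite(f"pics/{name}.png",im)
    m=cv2.inRange(cv2.GaussianBlur(im,(5,5),0),(110,112,112),(255,255,255))
    hs=cv2.cvtColor(im,cv2.COLOR_BGR2HSV);m[hs[...,1]>50]=0;m[:175]=0;m[310:]=0
    m=cv2.morphologyEx(m,cv2.MORPH_OPEN,np.ones((5,5)))
    for c in cv2.findContours(m,0,1)[0]:
        if cv2.contourArea(c)>400:
            b=cv2.minAreaRect(c);print(np.round(b[0]+b[1]+(b[2],),1),blk(ray("top",b[0],z)))
E
python3 -c "
from h import *
st();tube('t2',20)"
```

```text
t 3.53 blk [-142.9  -26.1   20.2] rot [ 3.142  0.    -0.203] F [-0.3  0.3 -0. ] open 1.0
[290.6 268.9  27.4  80.2  82.1] [-112.    -1.8   20. ]
[465.5 242.  134.  347.   90. ] [  -7.2 -307.7   20. ]
[114.5 242.  134.  229.   90. ] [-120.3  325.4   20. ]
```

View pics/t2.png

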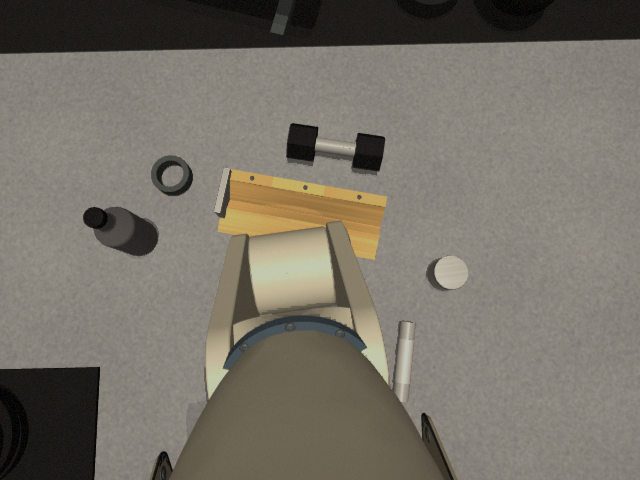

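The arm hides the tube in the top view: the wrist covers the area at (290,268). I'll use the scene and wrist views from here.

>>> {"method": "apply_moves", "body": {
  "series": "0.4 0 0 0 0 0 -1;0.4 0 0 0 0 0 -1;0.4 0 0 0 0 0 -1;0.4 0 0 0 0 0 -1;0.4 0 0 0 0 0 -1;0.4 0 0 0 0 0 -1;0.4 0 0 0 0 0 -1;0.4 0 0 0 0 0 -1;0.4 0 -0.1 0 0 0 -1;0.4 0 -0.1 0 0 0 -1"
}}

```text
clock: 4.42
eef_pos: [499.9, 47.8, 22.3]
tcp_rot: [3.142, 0.0, -0.203]
contact_force: [-1.2, 0.2, 0.1]
opening: 1.001
```

```bash
python3 -c "
from h import *
st()
a=r.grab_frame('wrist');b=r.grab_frame('scene')
cv2.imwrite('pics/w2.png',a);cv2.imwrite('pics/s2.png',b)
cv2.imwrite('pics/p2.png',np.hstack([cv2.resize(a,(400,300)),cv2.resize(b[140:360,180:473],(400,300))]))"
```

```text
t 4.42 blk [-102.9  -26.2   22.3] rot [ 3.142  0.    -0.203] F [-1.2  0.2  0.1] open 1.0
```

View pics/p2.png

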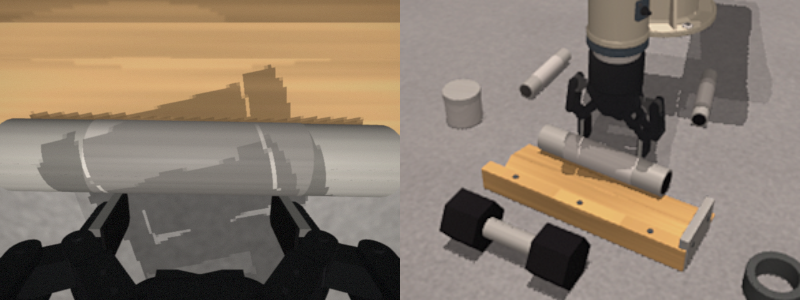

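Both fingers touch the tube's side, it lies parallel to the block, and it is at the foot of the ramp. I'll continue up and over the crest while raising the tool a little.

>>> {"method": "apply_moves", "body": {
  "series": "0.4 0 -0.1 0 0 0 -1;0.4 0 -0.1 0 0 0 -1;0.4 0 -0.1 0 0 0 -1;0.4 0 -0.1 0 0 0 -1;0.4 0 -0.1 0 0 0 -1;0.4 0 -0.1 0 0 0 -1;0.4 0 0 0 0 0 -1;0.4 0 0 0 0 0 -1;0.4 0 0 0 0 0 -1;0.4 0 0 0 0 0 -1"
}}

```text
clock: 5.35
eef_pos: [538.7, 39.7, 28.2]
tcp_rot: [3.141, 0.001, -0.203]
contact_force: [-3.5, 0.6, 1.3]
opening: 0.996
```

>>> {"method": "apply_moves", "body": {
  "series": "0.4 0 0 0 0 0 -1;0.4 0 0 0 0 0 -1;0.4 0 0 0 0 0 -1;0.4 0 0 0 0 0 -1;0.3 0 0 0 0 0 -1;0.3 0 0 0 0 0 -1;0 0 0 0 0 0 -1;0 0 0 0 0 0 -1;0 0 0 0 0 0 -1;0 0 0 0 0 0 -1"
}}

```text
clock: 6.18
eef_pos: [560.1, 35.4, 28.2]
tcp_rot: [3.142, 0.0, -0.203]
contact_force: [-0.1, -0.3, 0.0]
opening: 0.999
```

```bash
python3 -c "
from h import *
st()
a=r.grab_frame('wrist');b=r.grab_frame('scene')
cv2.imwrite('pics/p3.png',np.hstack([cv2.resize(a,(400,300)),cv2.resize(b[140:360,180:473],(400,300))]))"
```

```text
t 6.18 blk [-41.4 -26.2  28.2] rot [ 3.142  0.    -0.203] F [-0.1 -0.3  0. ] open 1.0
```

View pics/p3.png

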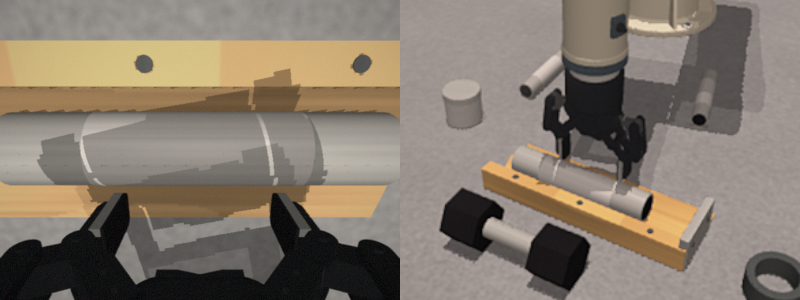

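The tube is seated in the groove parallel to it, with the fingers clear of it. I'll lift, shut the fingers and go round to the tail end.

>>> {"method": "apply_moves", "body": {
  "series": "-0.5 0 -2 0 0 0 -1;0 0 -4 0 0 0 -1;0 0 -2 0 0 0 -1;1.05 3.97 0 0 0 0 1;1.05 3.97 0 0 0 0 1;1.05 3.97 0 0 0 0 1;1.05 3.97 0 0 0 0 1;0 0 0 0 0 0 1;0 0 0 0 0 0 1;0 0 0 0 0 0 1"
}}

```text
clock: 7.12
eef_pos: [564.1, -127.7, 108.1]
tcp_rot: [-3.141, 0.001, -0.204]
contact_force: [0.0, 0.4, 0.0]
opening: 0.006
```

>>> {"method": "apply_moves", "body": {
  "series": "0 0 2 0 0 0 1;0 0 2 0 0 0 1;0 0 1.5 0 0 0 1;0 0 1 0 0 0 1;0 0 0.3 0 0 0 1;0 0 0 0 0 0 1;0 0 0 0 0 0 1;0 0 0 0 0 0 1;0 0 0 0 0 0 1;0 0 0 0 0 0 1"
}}

```text
clock: 7.95
eef_pos: [565.0, -127.8, 41.0]
tcp_rot: [3.142, -0.001, -0.203]
contact_force: [0.3, 1.0, 0.0]
opening: 0.002
```

```bash
python3 -c "
from h import *
st()
a=r.grab_frame('wrist');b=r.grab_frame('scene');cv2.imwrite('pics/s4.png',b)
cv2.imwrite('pics/p4.png',np.hstack([cv2.resize(a,(400,300)),cv2.resize(b[180:345,200:420],(400,300))]))"
```

```text
t 7.95 blk [  -3.9 -185.    41. ] rot [ 3.142e+00 -1.000e-03 -2.030e-01] F [0.3 1.  0. ] open 0.0
```

View pics/p4.png

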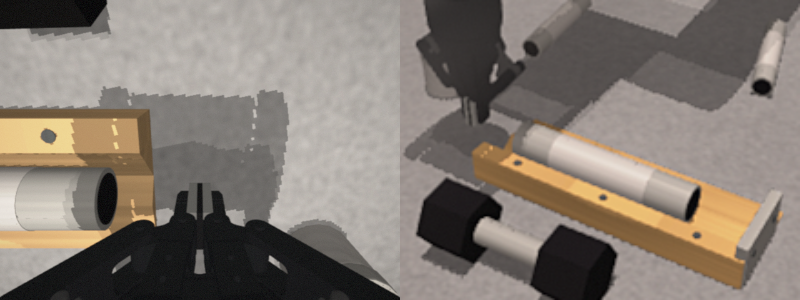

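The wrist view shows the tube's tail at (110,198), level with the shut fingers at (200,200), with a gap of about 45 mm. The fingers line up with the tube's axis, so I'll push lengthwise: fast at first, then slowly.

>>> {"method": "apply_moves", "body": {
  "series": "0 -0.8 0 0 0 0 1;0 -0.8 0 0 0 0 1;0 -0.8 0 0 0 0 1;0 -0.8 0 0 0 0 1;0 -0.4 0 0 0 0 1;0 -0.4 0 0 0 0 1;0 -0.4 0 0 0 0 1;0 -0.4 0 0 0 0 1;0 -0.4 0 0 0 0 1;0 -0.4 0 0 0 0 1"
}}

```text
clock: 8.88
eef_pos: [575.8, -72.8, 40.3]
tcp_rot: [3.141, 0.0, -0.203]
contact_force: [-0.8, -2.9, 0.5]
opening: 0.001
```

>>> {"method": "apply_moves", "body": {
  "series": "0 -0.4 0 0 0 0 1;0 -0.4 0 0 0 0 1;0 -0.4 0 0 0 0 1;0 -0.4 0 0 0 0 1;0 -0.4 0 0 0 0 1;0 -0.4 0 0 0 0 1;0 -0.4 0 0 0 0 1;0 -0.4 0 0 0 0 1;0 -0.4 0 0 0 0 1;0 -0.4 0 0 0 0 1"
}}

```text
clock: 9.72
eef_pos: [583.9, -33.2, 40.3]
tcp_rot: [-3.142, 0.0, -0.203]
contact_force: [-0.7, -2.0, -0.4]
opening: -0.001
```

```bash
python3 -c "
from h import *
st()
a=r.grab_frame('wrist');b=r.grab_frame('scene');cv2.imwrite('pics/s5.png',b)
cv2.imwrite('pics/p5.png',np.hstack([cv2.resize(a,(400,300)),cv2.resize(b[180:345,200:420],(400,300))]))"
```

```text
t 9.72 blk [ -4.3 -88.6  40.3] rot [-3.142  0.    -0.203] F [-0.7 -2.  -0.4] open -0.0
```

View pics/p5.png

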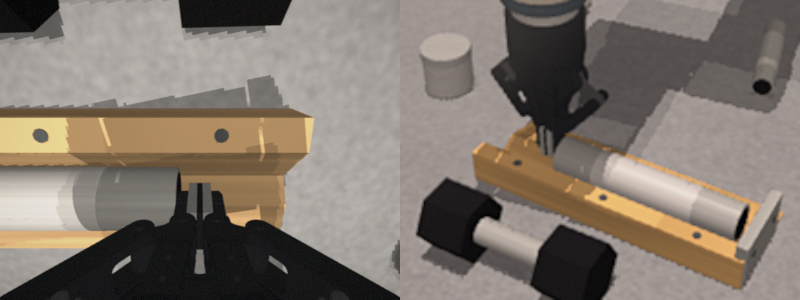

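The tube is sliding under about 2 N and its lead end is close to the stop. I'll finish with small steps and watch the force.

>>> {"method": "apply_moves", "body": {
  "series": "0 -0.2 0 0 0 0 1;0 -0.2 0 0 0 0 1;0 -0.1 0 0 0 0 1;0 -0.1 0 0 0 0 1;0 -0.1 0 0 0 0 1;0 -0.1 0 0 0 0 1;0 -0.1 0 0 0 0 1;0 -0.1 0 0 0 0 1;0 -0.1 0 0 0 0 1;0 -0.1 0 0 0 0 1"
}}

```text
clock: 10.65
eef_pos: [586.3, -21.8, 40.3]
tcp_rot: [3.142, -0.0, -0.203]
contact_force: [-0.8, -2.9, 0.4]
opening: 0.001
```

>>> {"method": "apply_moves", "body": {
  "series": "0 -0.05 0 0 0 0 1;0 -0.05 0 0 0 0 1;0 -0.05 0 0 0 0 1;0 -0.05 0 0 0 0 1;0 -0.05 0 0 0 0 1;0 -0.05 0 0 0 0 1;0 -0.05 0 0 0 0 1;0 -0.05 0 0 0 0 1;0 0 0 0 0 0 1;0 0 0 0 0 0 1"
}}

```text
clock: 11.48
eef_pos: [586.9, -19.1, 40.3]
tcp_rot: [3.14, 0.0, -0.203]
contact_force: [-1.6, -10.8, 1.4]
opening: -0.001
```

The force rose from 3 N to 11 N and motion stalled, so the tube is against the stop. I'll back off, lift clear and look.

>>> {"method": "apply_moves", "body": {
  "series": "0 0.1 0 0 0 0 1;0 0.2 0 0 0 0 1;0 0.5 0 0 0 0 1;0 1.5 0 0 0 0 1;0 2 0 0 0 0 1;0 0 -3 0 0 0 1;0 0 -4 0 0 0 1;0 0 -4 0 0 0 1;-2 3 -2 0 0 0 1;-2 3 -2 0 0 0 1"
}}

```text
clock: 12.32
eef_pos: [528.1, -110.6, 192.5]
tcp_rot: [-3.141, -0.003, -0.201]
contact_force: [-0.7, -1.5, 0.6]
opening: -0.004
```

>>> {"method": "apply_moves", "body": {
  "series": "-2 3.5 0 0 0 0 1;-2 3.5 0 0 0 0 1;-2 3.5 0 0 0 0 1;-2 3.5 0 0 0 0 1;-2 3.5 0 0 0 0 1;-2 3.5 0 0 0 0 1;-2 3.5 0 0 0 0 1;0 0 0 0 0 0 1;0 0 0 0 0 0 1;0 0 0 0 0 0 1"
}}

```text
clock: 13.15
eef_pos: [340.5, -322.4, 190.3]
tcp_rot: [-3.141, -0.0, -0.205]
contact_force: [-0.6, 0.4, 0.0]
opening: 0.002
```

```bash
python3 -c "
from h import *
st()
a=r.grab_frame('top');b=r.grab_frame('scene')
cv2.imwrite('pics/t6.png',a);cv2.imwrite('pics/s6.png',b)
t0=cv2.imread('pics/top0.png')
d=lambda box:[round(float(cv2.absdiff(a,t0)[y0:y1,x0:x1].mean()),1) for x0,y0,x1,y1 in box]
print('bystander diff bottle,collar,dumbbell,tin',d([(80,200,165,260),(150,150,195,200),(285,120,390,170),(430,252,470,292)]))
cv2.imwrite('pics/p6.png',np.hstack([cv2.resize(a[150:300,200:400],(400,300)),cv2.resize(b[180:345,200:420],(400,300))]))"
```

```text
t 13.15 blk [-184.6 -420.8  190.3] rot [-3.141 -0.    -0.205] F [-0.6  0.4  0. ] open 0.0
bystander diff bottle,collar,dumbbell,tin [2.4, 2.4, 2.8, 2.7]
```

View pics/p6.png

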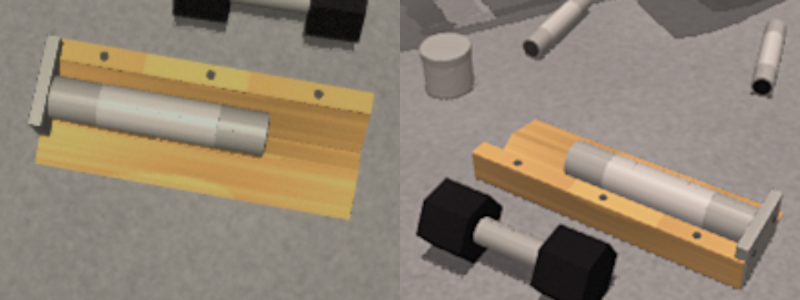

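Both views show the tube seated, with its lead end at the stop (crop (50,97)) and its tail at (267,133). One numeric check on the tail, then I'll hand in.

```bash
python3 -c "
from h import *
print('tail',blk(ray('top',(333.5,216),26)),'expect -4.5 -60')
a=r.grab_frame('top');print('still diff',cv2.absdiff(a,cv2.imread('pics/t6.png'))[150:270,200:400].mean())
r.sign_off()"
```

```text
tail [ -3.  -61.8  26. ] expect -4.5 -60
still diff 1.4207222222222222
the job is handed in; nothing more can be done
```

The 200 mm tube is lying still in the V-block groove with its lead end against the steel stop, and I have handed the job in. It took about 13 s of the 48 s allowed.

I pushed the tube by its side with the open fingers, rolling it across the bench, up the ramp and over the crest into the groove. Then I slid it along the groove by its tail end with the fingers shut. It was never gripped or lifted.

**Last checks:**
- **Against the stop:** the push force rose from about 3 N to 11 N and the tube stopped moving. The final pictures show the lead end at the stop.
- **Position:** the tail measured x −3, y −62 mm in the V-block's frame, against −4.5 and −60 expected. That is within the 2 mm camera calibration.
- **Still:** two top views, 0.05 s apart, differ only by image noise.
- **Bystanders:** the dumbbell, bottle, collar and tin show no change from the first picture beyond image noise.
- **Force:** the highest force I read was about 11 N, taken at the end of each move.

No final check failed. One earlier measurement did: the arm hid the tube from the top camera during the push, so I followed it with the scene and wrist cameras instead.

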